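# Grade three sprung buffers by squeeze and nest the stiffest

## Robot

A 6-joint arm with a two-finger parallel gripper is mounted at the origin on a cart in front of the work surface, level with it; the furniture and walls round the work are solid. World frame = base frame: x ahead of the robot, y to its left, z up, the work surface at z = 0. Lengths are in m, angles in rad, forces in N, time in s.
With the tool pointing down it reaches from about 0.35 to 0.85 m from the base axis. Payload 8.1 kg.
Tool frame: the origin (TCP) lies midway between the tips of the shut fingers; the grasp point (between the pads) lies 19 mm behind it (robot.tcp_to_grasp is the distance from the TCP to the grasp point, in m); x points along the fingers, y is the direction in which the jaws open and shut, and the axes are right-handed (so a half turn about x gives the same grasp; the last joint's range is limited). The gripper opens to 93 mm and grips with 3 to 60 N. Pads are 15 mm wide; open, the fingers measure 128 mm over their backs; the gripper's body (75 mm by 188 mm) begins 65 mm behind the grasp point.
Start: joints at [-1.422, 0.13, 1.488, -0, 1.523, -0.085], TCP at [0.139, -0.584, 0.219] pointing down, gripper open.
Joint ranges: [-2.96, 2.96], [-0.89, 2.26], [0.02, 2.5], [-1.34, 4.48], [0, 2.73], [-2.66, 2.66]. Speed limits (rad/s): [2.39, 2.39, 2.79, 3.14, 3.14, 3.14].

## Interface

Orientations are given as a rotation vector (axis times angle).
In Python, from plant import robot gives the robot as it stands.
- The arm moves only by the tool play_rows, never from a script. Its argument "plan" is a list of rows, each an object with "slide": the shift along the world's x, y, z as a fraction of full scale, a list of three; "roll": the turn about the world's z as a fraction of full scale; "fingers": the gripper command: -1 is shut, 1 is fully open, values between are in proportion. A call has 1 to 20 rows; each row shifts and turns the commanded pose from where the row before left it; what a row does not reach is not made up. Full scale, the value 1, is 30 mm for a shift and 8 degrees for a turn. A row lasts 1/8 s, in which the tool goes at most 62.5 mm and 10.7 degrees, less where a joint would pass 70% of its speed; a pose out of reach is approached as far as the arm can. A call with a number of a shift or a turn outside -1 to 1 is refused whole. A call with a gripper value outside its range is refused whole. The fingers move at their own pace and stop on an object; "squeeze" is the grip in N (left out, the last holds). Time passes only in rows, so rows that do not move let the fingers close. It gives the time, the measured TCP pose, the force and the opening at its end, in the units of the state.
- robot.read_state(): the state, without advancing time (a new reading comes with each control period).
- robot.read_camera(name): name is "side" or "top" or "wrist"; returns the picture (384x512x3 uint8, red, green, blue); there is no depth.
- robot.get_calibration(name): a dict with "fx", "fy", "cx", "cy" (pixels), "R" (3x3) and "t" (3): a world point X has camera coordinates R X + t; the wrist camera has in their place "T_tool_cam" (4x4, takes a point from camera to tool coordinates, whose origin is the TCP and whose axes are the tool frame's). Camera axes: x right, y down, z forward; pixel columns grow to the right and rows downward; lengths in m; the calibration is good to about 2 mm. A picture is of the moment at which its call begins: read the wrist's pose just before it. get_calibration takes no time and is no camera call.
- robot.close_job(): hands the job in, once; it reports no verdict.
Trained networks look in the newest picture that a camera, given by its name, has taken for a name from the list of things; names that differ only in an ending like _2 or _b are one class to them, and where a whole thing is asked for, a point or a joint stands for the part that bears it (a point fixed in the world has none). Each returns a list of dicts, best first, with "p" (0 to 1); they miss things now and then, are a little off and sometimes report something else, mostly with a low value. They report only what shows in the picture. A call takes as long as a camera call. They do not tell look-alikes from the thing itself.
- robot.boxes_of(camera, target): "extent" ([centre column, centre row, width, height] in pixels, round what is visible of it).
- robot.regions_of(camera, target): "region" (384x512 bool, what is visible of it) and "extent" ([centre column, centre row, width, height] in pixels, round what is visible of it).
- robot.mark_of(camera, target): "point" ([column, row] in pixels: a listed point, or the origin of a listed thing).
The state is a dict: "t": time; "q": joint angles; "dq": joint speeds; "joint_torque": joint torques, N m; "tool_pos": TCP position; "orientation": TCP orientation; "force": force on the tool from outside, world axes, zero at the start; "wrist_torque": the same for the moment, N m; "opening": finger opening in m.
Only numpy, scipy, OpenCV 4.12 (cv2) and the standard library are available. Lean on these libraries where they do the work, as an engineer would, in place of code of your own. Each camera call takes 0.05 s, during which the arm holds its last target.

## Task

The three grey push buffers look alike but have different springs. Going from the left one to the right one, squeeze each end to end with the gripper so that its plunger goes in, lift it a finger's breadth clear of the table so that nothing drags, see how far the plunger goes in, and put it back down where it lay. Then take the stiffest - the one whose plunger goes in least under the same squeeze - across its sides and lay it, underside down and either way round, on the bed of the wooden nest between the two end stops, leaving the other two buffers and everything else on the table in place.

Things in the scene. Friction and masses are not known exactly. Their poses are not given: they have to be found in the camera images.
- buffer_a_mid (a point): sprung push buffer, one of three alike, lying on its underside: grey housing 46 x 36 x 38 mm (x, y, z); from its -x end a 16 mm steel plunger with orange tip, 20 mm across, stands out 18 mm at half height. Point: middle of the whole, 19 mm above the underside, 32 mm from the tip (-x) and from the housing's back (+x), with the plunger out; z up
- buffer_b_mid (a point): second buffer: same shape, size, axes and look as buffer_a_mid, another spring. About 150 g each. Squeezed between tip and back with 10 to 20 N, the plunger goes in about 2 to 5 mm on the stiffest buffer, over 6 mm on the middle one, over 12 mm on the softest; above 20 N both softer ones are fully in (14 mm)
- buffer_c_mid (a point): third buffer: same shape, size, axes and look as buffer_a_mid, another spring. Which of the three is the stiffest has to be found by squeezing; nothing shows it outside
- buffer_a_plunger (a joint): how far the plunger of buffer_a is pressed in, m: 0 = fully out, 0.014 = fully in
- buffer_a: the housing of buffer_a; origin in the middle of the housing's underside, 9 mm towards +x from buffer_a_mid; same axes
- buffer_b_plunger (a joint): how far the plunger of buffer_b is pressed in, m: 0 = fully out, 0.014 = fully in
- buffer_b: the housing of buffer_b; origin in the middle of the housing's underside, 9 mm towards +x from buffer_b_mid; same axes
- buffer_c_plunger (a joint): how far the plunger of buffer_c is pressed in, m: 0 = fully out, 0.014 = fully in
- buffer_c: the housing of buffer_c; origin in the middle of the housing's underside, 9 mm towards +x from buffer_c_mid; same axes
- nest_bed (a point): fixed wooden nest: pale bed 30 mm wide along x, top 18 mm above the table, between two end stops with green tops, 78 mm apart (7 mm to spare at each end of a buffer), 26 mm above the bed, 44 mm wide; long sides open, so a buffer goes in held by its sides, not its ends. Dark base plate 112 x 66 x 8 mm. Point: centre of the bed's top; x from stop to stop, z up
- tweeter_1: bystander: a round black tweeter, 76 mm across and 37 mm high; origin under its centre
- sand_block: bystander: a brown sanding block, 105 x 63 x 34 mm; origin under its centre
- tape_measure: bystander: a black and yellow tape measure standing on edge, 77 x 37 x 62 mm; origin under its centre
There are look-alikes about, which are no part of the job. Leave any red look-alike of the buffer_a alone. What is shaped like the part that bears nest_bed but turquoise is not meant.

How it is judged:
By the outcome, as a careful person would: the job done as asked, in the order asked, and still so for the second after the job is handed in, with the robot touching nothing.
It also fails if it takes over 64 s, if anything falls off the work surface, if the arm or the gripper's body presses on something with over 40 N, if the wrist force passes 120 N, or if a joint passes its speed limit or range.

## Working session

There is one attempt and no reset: what is moved stays moved. The work goes in short steps, Python scripts to look and compute and a tool call to move; the robot and the scene stay as the last step left them, time stands still between calls to the robot, and variables do not carry over. Pictures are saved under pics/ and viewed, and the job is handed in when it is done.

Besides the shell and the picture viewer there is one more tool, called after "Emit:" by a JSON object that holds its "op" and its "data". play_rows: Moves the arm, as the interface text tells. Its arguments: {"type":"object","properties":{"plan":{"type":"array","items":{"type":"object","properties":{"slide":{"type":"array","items":{"type":"number","minimum":-1,"maximum":1}},"roll":{"type":"number","minimum":-1,"maximum":1},"fingers":{"type":"number"}}}},"squeeze":{"type":"number"}},"required":["plan"]}

```bash
mkdir -p pics; ls
python3 - <<'E'
from plant import robot
import cv2
s=robot.read_state(); print(s)
for c in ("side","top","wrist"):
    im=robot.read_camera(c); cv2.imwrite(f"pics/{c}0.png",im[:,:,::-1]); 
    k=robot.get_calibration(c); print(c,k)
for t in ("buffer_a_mid","nest_bed"):
    for c in ("top","side"):
        print(t,c,[(round(d["p"],2),[round(float(v)) for v in d["point"]]) for d in robot.mark_of(c,t)])
E
```

```text
pics
{'t': 0.0, 'q': array([-1.42240267e+00,  1.31154928e-01,  1.48927404e+00, -6.56891999e-06,
        1.52295313e+00, -8.53589073e-02]), 'dq': array([-0.00092485,  0.00075818, -0.00072446, -0.00060914,  0.00022342,
        0.00028598]), 'joint_torque': array([ 1.40917015e-03, -5.59834850e+01, -4.91755807e+01,  7.68764759e-02,
        3.49477027e-02, -1.60077325e-04]), 'tool_pos': array([ 0.13893917, -0.5831241 ,  0.21759402]), 'orientation': array([ 2.09819923,  0.24824972, -2.09833221]), 'force': array([-0.34985161, -0.29955828, -0.50970887]), 'wrist_torque': array([ 0.06978156,  0.01711299, -0.00628299]), 'opening': 0.09275573784240883}
side {'fx': 352.3621936546292, 'fy': 352.3621936546292, 'cx': 254.4882409583344, 'cy': 188.53858192983546, 'R': array([[ 0.99382963, -0.10887214, -0.02120205],
       [-0.07480917, -0.51680702, -0.85282712],
       [ 0.08189175,  0.84915097, -0.52176276]]), 't': array([-0.50581158,  0.07354805,  1.04875302])}
top {'fx': 456.57235111619383, 'fy': 456.57235111619383, 'cx': 265.20073172223647, 'cy': 197.20700576843248, 'R': array([[ 0.05365265, -0.99
[... 176 characters left out ...]
{'fx': 313.554426787938, 'fy': 313.554426787938, 'cx': 250.15720551575947, 'cy': 183.505358748329, 'T_tool_cam': array([[ 4.64596638e-04, -3.03383900e-01,  9.52868298e-01,
        -1.65169045e-01],
       [ 9.99999387e-01, -8.16399580e-04, -7.47510273e-04,
         3.89533635e-04],
       [ 1.00470386e-03,  9.52868062e-01,  3.03383335e-01,
        -8.45098231e-02],
       [ 0.00000000e+00,  0.00000000e+00,  0.00000000e+00,
         1.00000000e+00]])}
buffer_a_mid top [(0.69, [303, 257]), (0.58, [338, 241])]
buffer_a_mid side [(0.89, [215, 213]), (0.66, [231, 230]), (0.23, [300, 187])]
nest_bed top [(0.68, [164, 243]), (0.63, [262, 154])]
nest_bed side [(0.92, [301, 188]), (0.71, [220, 156])]
```

View pics/top0.png

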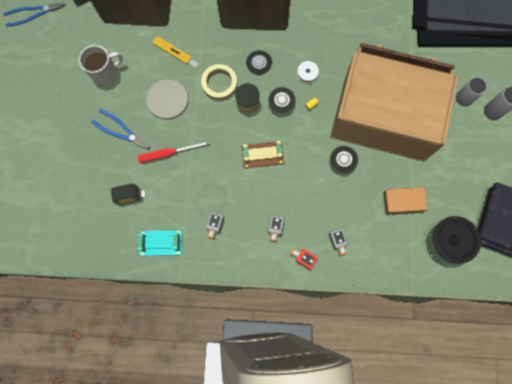

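View pics/side0.png

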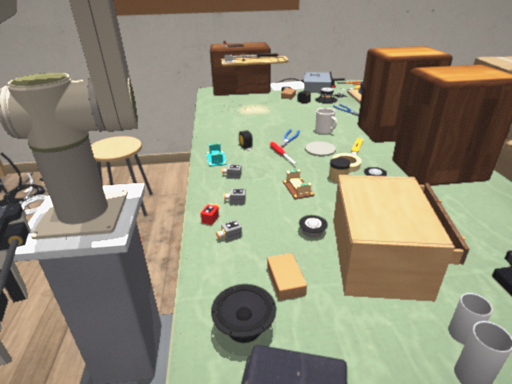

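View pics/wrist0.png

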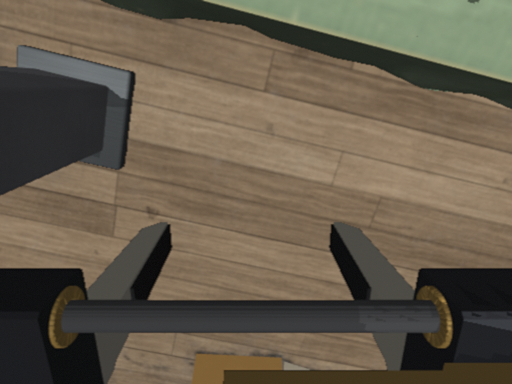

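In the top view the three grey buffers are at (215,225), (276,228) and (339,241), with the red look-alike at (305,259). The wooden nest is at (263,154) and the turquoise look-alike nest at (161,243). Next is a close crop.

```bash
cat > h.py <<'E'
import numpy as np, cv2
from plant import robot
from scipy.spatial.transform import Rotation as Rn
def ray(cam,px,s=None):
    k=robot.get_calibration(cam)
    d=np.array([(px[0]-k["cx"])/k["fx"],(px[1]-k["cy"])/k["fy"],1.])
    if cam=="wrist":
        T=np.asarray(k["T_tool_cam"]); R=Rn.from_rotvec(s["orientation"]).as_matrix()
        return R@T[:3,3]+s["tool_pos"], R@(T[:3,:3]@d)
    R=np.asarray(k["R"]); return -R.T@k["t"], R.T@d
def at(cam,px,z,s=None):
    o,d=ray(cam,px,s); return o+d*(z-o[2])/d[2]
def proj(cam,X,s=None):
    k=robot.get_calibration(cam)
    if cam=="wrist":
        T=np.asarray(k["T_tool_cam"]); R=Rn.from_rotvec(s["orientation"]).as_matrix()
        c=T[:3,:3].T@(R.T@(np.asarray(X)-s["tool_pos"])-T[:3,3])
    else: c=np.asarray(k["R"])@X+k["t"]
    return np.array([k["fx"]*c[0]/c[2]+k["cx"],k["fy"]*c[1]/c[2]+k["cy"]])
E
python3 - <<'E'
from h import *
im=cv2.imread("pics/top0.png")
c=im[130:280,130:370]; cv2.imwrite("pics/crop_top.png",cv2.resize(c,None,fx=3.3,fy=3.3,interpolation=cv2.INTER_CUBIC))
for p in ((215,225),(276,228),(339,241)): print(at("top",p,.019).round(3))
print(at("top",(263,154),.018).round(3))
for n,p in dict(red=(305,259),tweet=(455,240),sand=(405,201),tape=(126,194),turq=(161,243),cyl=(343,159),edge=(200,277)).items(): print(n,at("top",p,.0).round(3))
r=robot.boxes_of("top","buffer_a"); print([(round(d["p"],2),np.round(d["extent"],1).tolist()) for d in r])
E
```

```text
[0.449 0.159 0.019]
[ 0.449 -0.003  0.019]
[ 0.424 -0.17   0.019]
[0.651 0.043 0.018]
red [ 0.374 -0.084  0.   ]
tweet [ 0.445 -0.482  0.   ]
sand [ 0.545 -0.35   0.   ]
tape [0.523 0.409 0.   ]
turq [0.395 0.301 0.   ]
cyl [ 0.654 -0.179  0.   ]
edge [0.312 0.19  0.   ]
[(0.84, [339.4, 241.6, 21.0, 25.2]), (0.68, [305.1, 258.9, 23.5, 20.1]), (0.67, [276.8, 226.6, 17.1, 25.8])]
```

View pics/crop_top.png

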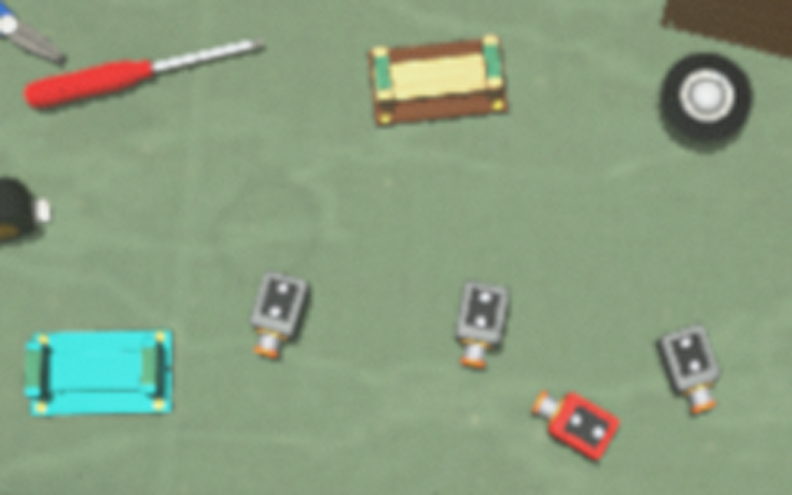

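Run:
```python
from h import *
s=robot.read_state(); print(s["t"],Rn.from_rotvec(s["orientation"]).as_matrix().round(3))
f=lambda p:np.array([130+p[0]/3.3,130+p[1]/3.3])
for b,tip in (((274,322),(267,354)),((481,322),(474,364)),((694,362),(705,410))):
    T=at("top",f(tip),.019)
    print(T.round(3))
for back,front in (((288,275),(272,342)),((486,285),(477,350)),((681,331),(700,392))):
    B=at("top",f(back),.038);F=at("top",f(front),.038);v=B-F
    print("yaw of +x axis",np.degrees(np.arctan2(v[1],v[0])).round(1),np.linalg.norm(v).round(3),((B+F)/2).round(3))
L=at("top",f((383,75)),.044);Rr=at("top",f((492,62)),.044);v=L-Rr
print("nest",np.degrees(np.arctan2(v[1],v[0])),np.linalg.norm(v),(L+Rr)/2)
```

```text
0.4 [[-0.     0.232 -0.973]
 [ 0.    -0.973 -0.232]
 [-1.    -0.     0.   ]]
[0.415 0.167 0.019]
[0.416 0.002 0.019]
[ 0.39  -0.182  0.019]
yaw of +x axis -9.0 0.055 [0.45  0.157 0.038]
yaw of +x axis -5.0 0.052 [ 0.451 -0.002  0.038]
yaw of +x axis 18.6 0.05 [ 0.425 -0.167  0.038]
nest 100.2052636722806 0.08915369949774626 [0.65199252 0.04360897 0.044     ]
```

Emit:
{"op": "play_rows", "data": {"plan": [{"slide":[1,1,0],"roll":0.42,"fingers":1},{"slide":[1,1,0],"roll":0.42,"fingers":1},{"slide":[1,1,0],"roll":0.42,"fingers":1},{"slide":[1,1,0],"roll":0.42,"fingers":1},{"slide":[1,1,0],"roll":0.42,"fingers":1},{"slide":[1,1,0],"roll":0.42,"fingers":1},{"slide":[1,1,0],"roll":0.42,"fingers":1},{"slide":[1,1,0],"roll":0.42,"fingers":1},{"slide":[1,1,0],"roll":0.42,"fingers":1},{"slide":[1,1,0],"roll":0.42,"fingers":1},{"slide":[0,1,0],"roll":0.42,"fingers":1},{"slide":[0,1,0],"roll":0.42,"fingers":1},{"slide":[0,1,0],"roll":0.42,"fingers":1},{"slide":[0,1,0],"roll":0.42,"fingers":1},{"slide":[0,1,0],"roll":0.42,"fingers":1},{"slide":[0,1,0],"roll":0.42,"fingers":1},{"slide":[0,1,0],"roll":0.42,"fingers":1},{"slide":[0,1,0],"roll":0.42,"fingers":1},{"slide":[0,1,0],"roll":0.42,"fingers":1},{"slide":[0,1,0],"roll":0.42,"fingers":1}], "squeeze": 15}}

```text
t: 2.9
tool_pos: [0.439, 0.0173, 0.2188]
orientation: [1.328, 1.128, -1.327]
force: [1.2, -0.2, -1.0]
opening: 0.0929
```

Emit:
{"op": "play_rows", "data": {"plan": [{"slide":[0.1,1,0],"fingers":1},{"slide":[0.1,1,-0.4],"fingers":1},{"slide":[0.1,1,-0.6],"fingers":1},{"slide":[0.1,1,-0.6],"fingers":1},{"slide":[0,0.7,-0.4],"fingers":1},{"slide":[0,0,0],"fingers":1},{"slide":[0,0,0],"fingers":1}]}}

```text
$.plan[0]: bad value
```

```bash
cat > look.py <<'E'
from h import *
import sys
n=sys.argv[1]
s=robot.read_state(); im=robot.read_camera("wrist")
print(s["t"],s["tool_pos"].round(4),Rn.from_rotvec(s["orientation"]).as_matrix()[:,1].round(3), s["force"].round(1), s["opening"])
cv2.imwrite(f"pics/{n}.png",im[:,:,::-1]); np.savez(f"{n}.npz",**{k:s[k] for k in("tool_pos","orientation")})
for t in sys.argv[2:]:
    for d in robot.mark_of("wrist",t):print(t,round(d["p"],2),np.round(d["point"],1),at("wrist",d["point"],.018 if "nest" in t else .019,s).round(4))
E
python3 look.py w1 buffer_a_mid
```

```text
2.9 [0.439  0.0173 0.2188] [ 0.987 -0.162  0.001] [ 1.2 -0.2 -1. ] 0.0928834757200505
buffer_a_mid 0.97 [212.8 235.7] [ 0.3744 -0.0756  0.019 ]
buffer_a_mid 0.93 [259.8 288.2] [ 0.422  -0.1639  0.019 ]
```

View pics/w1.png

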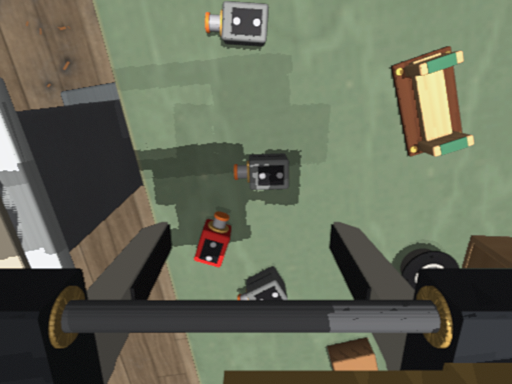

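The wrist view shows the left buffer at (240,20), the middle one at (262,172) and the red look-alike at (213,238). The right buffer is at (262,290) and the wooden nest at (435,100). I'll resend the refused call with roll given.

Emit:
{"op": "play_rows", "data": {"plan": [{"slide":[0.1,1,0],"roll":0,"fingers":1},{"slide":[0.1,1,-0.4],"roll":0,"fingers":1},{"slide":[0.1,1,-0.6],"roll":0,"fingers":1},{"slide":[0,1,-0.6],"roll":0,"fingers":1},{"slide":[0,0.7,-0.4],"roll":0,"fingers":1},{"slide":[0,0,0],"roll":0,"fingers":1}]}}

```text
t: 3.75
tool_pos: [0.4473, 0.1574, 0.1575]
orientation: [1.327, 1.128, -1.33]
force: [0.3, -0.9, -0.3]
opening: 0.0931
```

```bash
python3 look.py w2 buffer_a_mid
```

```text
3.75 [0.4473 0.1574 0.1575] [ 0.987 -0.162 -0.002] [ 0.3 -0.9 -0.3] 0.09314659469671978
buffer_a_mid 0.8 [226.3 358.8] [ 0.3782 -0.0741  0.019 ]
```

View pics/w2.png

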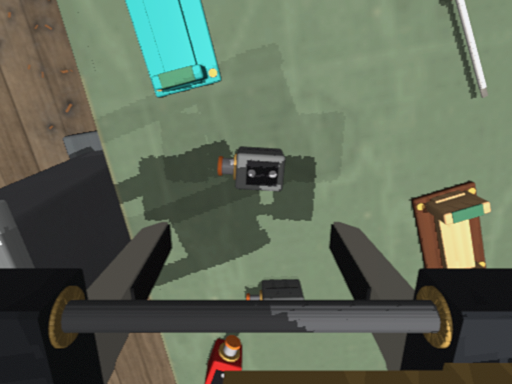

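Run:
```python
from h import *
im=cv2.imread("pics/w2.png"); cv2.imwrite("pics/w2c.png",cv2.resize(im[130:210,200:300],None,fx=8,fy=7.5,interpolation=cv2.INTER_CUBIC) if 0 else cv2.resize(im[135:205,205:300],None,fx=8,fy=8,interpolation=cv2.INTER_CUBIC))
im=cv2.imread("pics/w1.png"); cv2.imwrite("pics/w1c.png",cv2.resize(im[140:210,220:315],None,fx=8,fy=8,interpolation=cv2.INTER_CUBIC))
```

```text
(no output)
```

View pics/w2c.png

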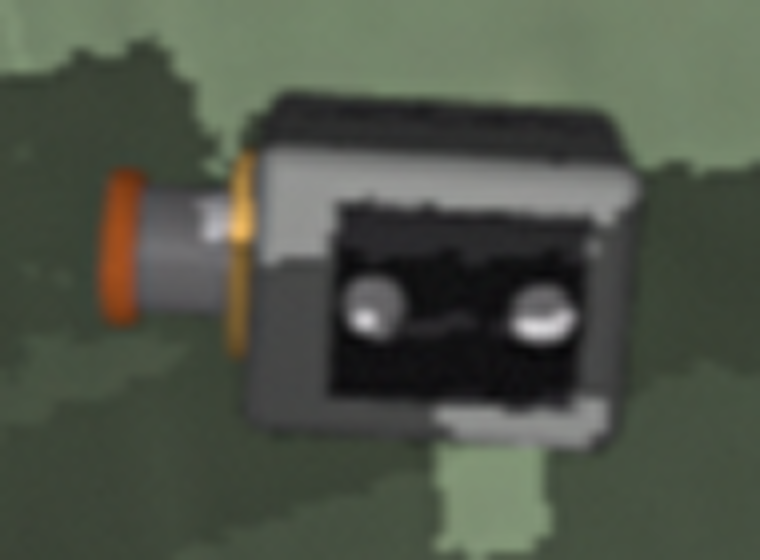

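View pics/w1c.png

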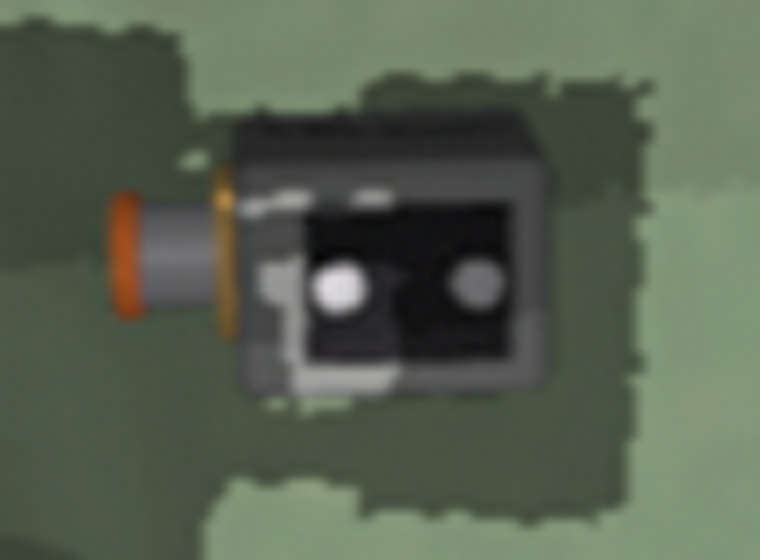

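```bash
cat >> h.py <<'E'
def fit(cam,s,c,off,sc,z=.038):
    # corners TL,TR,BR,BL of top face; left edge = front
    P=[at(cam,(off[0]+(x+.5)/sc-.5,off[1]+(y+.5)/sc-.5),z,s) for x,y in c]
    fr=(P[0]+P[3])/2;bk=(P[1]+P[2])/2;v=bk-fr
    a=np.arctan2(v[1],v[0]);u=np.array([np.cos(a),np.sin(a)]);ctr=sum(P)[:2]/4
    w=np.linalg.norm((P[0]+P[1]-P[2]-P[3])/2)
    print("yaw",np.degrees(a).round(1),"len",np.linalg.norm(v).round(4),"wid",w.round(4),"housing",ctr.round(4),"mid",(ctr-.009*u).round(4))
E
python3 - <<'E'
from h import *
fit("wrist",np.load("w2.npz"),[(258,145),(640,165),(618,448),(245,432)],(205,135),8)
fit("wrist",np.load("w1.npz"),[(235,158),(547,155),(545,388),(243,395)],(220,140),8)
s=np.load("w2.npz"); print(at("wrist",(205+122/8,135+247/8),.019,s))
E
```

```text
yaw -12.2 len 0.0445 wid 0.0348 housing [0.4562 0.1612] mid [0.4474 0.1631]
yaw -8.4 len 0.044 wid 0.035 housing [4.571e-01 1.000e-04] mid [0.4482 0.0014]
[0.41807402 0.16865169 0.019     ]
```

Emit:
{"op": "play_rows", "data": {"plan": [{"slide":[0,0.19,-0.6],"roll":-0.36,"fingers":1},{"slide":[0,0,-1],"roll":0,"fingers":1},{"slide":[0,0,-1],"roll":0,"fingers":1},{"slide":[0,0,-1],"roll":0,"fingers":1},{"slide":[0,0,-1],"roll":0,"fingers":1},{"slide":[0,0,-0.4],"roll":0,"fingers":1},{"slide":[0,0,0],"roll":0,"fingers":1}]}}

```text
t: 4.72
tool_pos: [0.448, 0.1623, 0.0087]
orientation: [1.365, 1.1, -1.367]
force: [0.4, -0.9, 0.4]
opening: 0.093
```

```bash
python3 look.py w3
```

```text
4.725 [0.448  0.1623 0.0087] [ 0.977 -0.214 -0.001] [ 0.4 -0.9  0.4] 0.09295525857637027
```

View pics/w3.png

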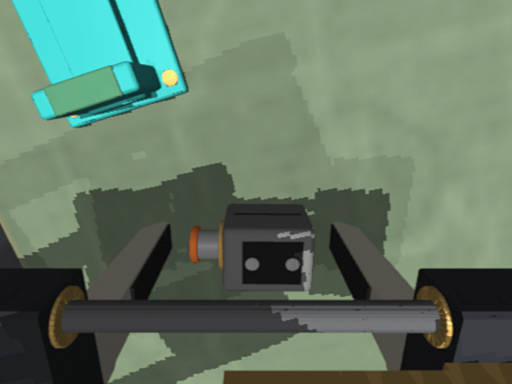

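Emit:
{"op": "play_rows", "data": {"plan": [{"slide":[0,0,-0.15],"roll":0,"fingers":1},{"slide":[0,0,0],"roll":0,"fingers":-1},{"slide":[0,0,0],"roll":0,"fingers":-1},{"slide":[0,0,0],"roll":0,"fingers":-1},{"slide":[0,0,0],"roll":0,"fingers":-1},{"slide":[0,0,0],"roll":0,"fingers":-1},{"slide":[0,0,0],"roll":0,"fingers":-1}], "squeeze": 15}}

```text
t: 5.65
tool_pos: [0.4482, 0.1631, 0.0043]
orientation: [1.366, 1.1, -1.365]
force: [0.4, 0.4, 2.7]
opening: 0.0601
```

```bash
python3 look.py w4
```

```text
5.65 [0.4482 0.1631 0.0043] [ 0.977 -0.213  0.   ] [0.4 0.4 2.7] 0.060139126325872
```

View pics/w4.png

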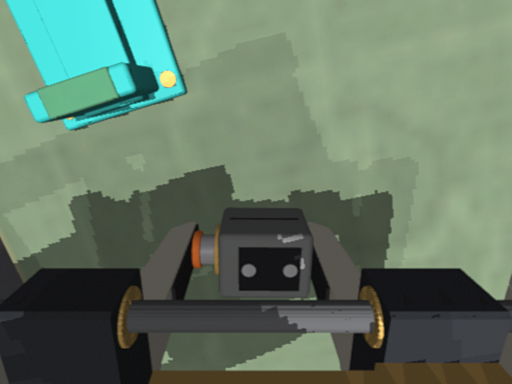

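The gripper holds it at 60.1 mm. I'll lift about 20 mm and read the opening with nothing dragging.

Emit:
{"op": "play_rows", "data": {"plan": [{"slide":[0,0,0.35],"roll":0,"fingers":-1},{"slide":[0,0,0.35],"roll":0,"fingers":-1},{"slide":[0,0,0],"roll":0,"fingers":-1},{"slide":[0,0,0],"roll":0,"fingers":-1},{"slide":[0,0,0],"roll":0,"fingers":-1},{"slide":[0,0,0],"roll":0,"fingers":-1}]}}

```text
t: 6.45
tool_pos: [0.4477, 0.1629, 0.0248]
orientation: [1.365, 1.1, -1.366]
force: [0.2, -0.4, -2.0]
opening: 0.0603
```

```bash
python3 look.py w5; python3 -c "
from h import *
im=robot.read_camera('side'); cv2.imwrite('pics/s5.png',cv2.resize(im[130:250,150:310,::-1],None,fx=5,fy=5,interpolation=2))"
```

```text
6.45 [0.4477 0.1629 0.0248] [ 0.977 -0.213 -0.001] [ 0.2 -0.4 -2. ] 0.06025098937858985
```

View pics/w5.png

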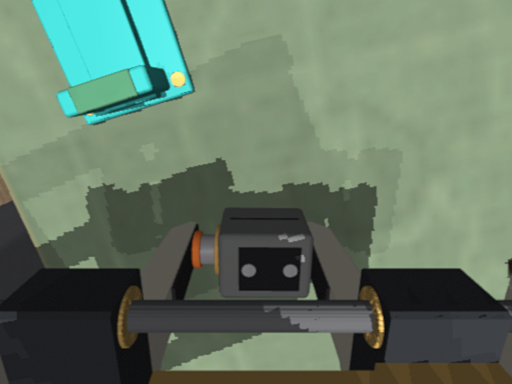

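View pics/s5.png

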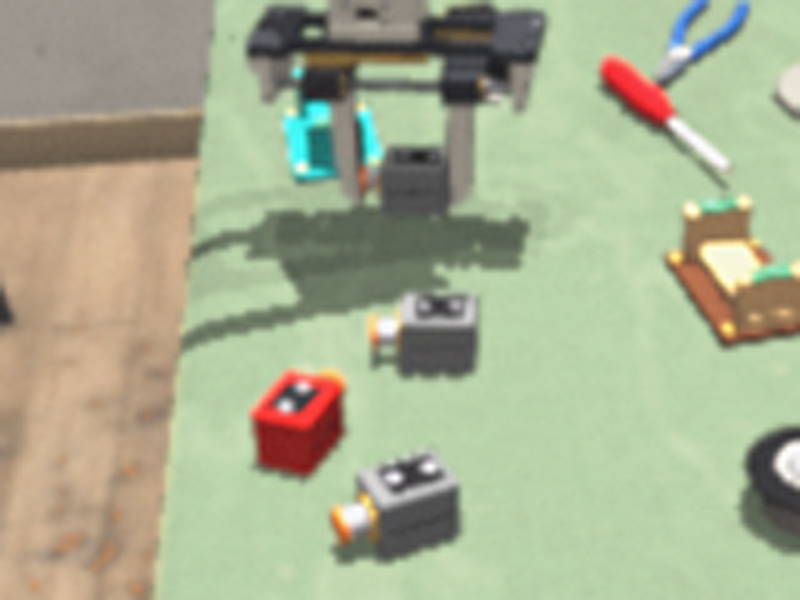

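Lifted about 20 mm clear, the opening is 60.25 mm, so the left buffer's plunger goes in about 3.7 mm. I'll put it back now.

Emit:
{"op": "play_rows", "data": {"plan": [{"slide":[0,0,-0.35],"roll":0,"fingers":-1},{"slide":[0,0,-0.25],"roll":0,"fingers":-1},{"slide":[0,0,-0.1],"roll":0,"fingers":-1},{"slide":[0,0,0],"roll":0,"fingers":-1},{"slide":[0,0,0],"roll":0,"fingers":-1},{"slide":[0,0,0],"roll":0,"fingers":0.35},{"slide":[0,0,0],"roll":0,"fingers":0.45},{"slide":[0,0,0],"roll":0,"fingers":1},{"slide":[0,0,0],"roll":0,"fingers":1},{"slide":[0,0,0],"roll":0,"fingers":1},{"slide":[0,0,0],"roll":0,"fingers":1}]}}

```text
t: 7.92
tool_pos: [0.4481, 0.163, 0.0041]
orientation: [1.365, 1.1, -1.365]
force: [0.1, -0.2, 0.4]
opening: 0.0929
```

```bash
python3 look.py w6
```

```text
7.925 [0.4481 0.163  0.0041] [ 0.977 -0.213  0.   ] [ 0.1 -0.2  0.4] 0.09292234697711453
```

View pics/w6.png

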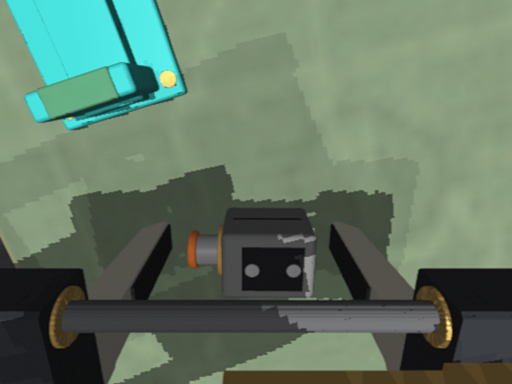

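It is back on its spot, with the same pixels as before the squeeze (tip at 190, back at 314). On to the middle buffer.

Emit:
{"op": "play_rows", "data": {"plan": [{"slide":[0,0,1],"roll":0,"fingers":1},{"slide":[0,0,1],"roll":0,"fingers":1},{"slide":[0,0,1],"roll":0,"fingers":1},{"slide":[0,-1,1],"roll":0.25,"fingers":1},{"slide":[0,-1,0.5],"roll":0.24,"fingers":1},{"slide":[0,-1,0],"roll":0,"fingers":1},{"slide":[0,-1,0],"roll":0,"fingers":1},{"slide":[0,-1,0],"roll":0,"fingers":1},{"slide":[0,-0.4,0],"roll":0,"fingers":1},{"slide":[0,0,0],"roll":0,"fingers":1}]}}

```text
t: 9.22
tool_pos: [0.448, 0.0008, 0.1391]
orientation: [1.317, 1.136, -1.317]
force: [0.3, 1.4, -0.6]
opening: 0.0927
```

```bash
python3 look.py w7; python3 -c "
import cv2
im=cv2.imread('pics/w7.png'); cv2.imwrite('pics/w7c.png',cv2.resize(im[135:205,205:300],None,fx=8,fy=8,interpolation=2))"
```

```text
9.225 [0.448  0.0008 0.1391] [ 0.989 -0.147 -0.   ] [ 0.3  1.4 -0.6] 0.09273284124655747
```

View pics/w7.png

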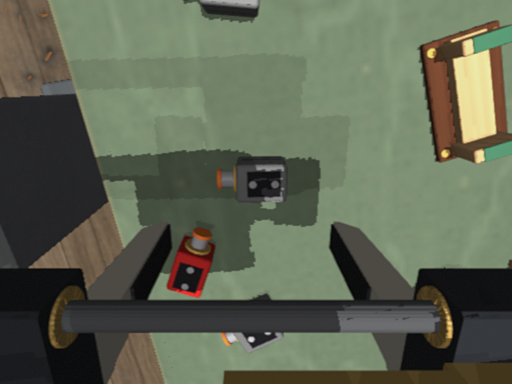

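View pics/w7c.png

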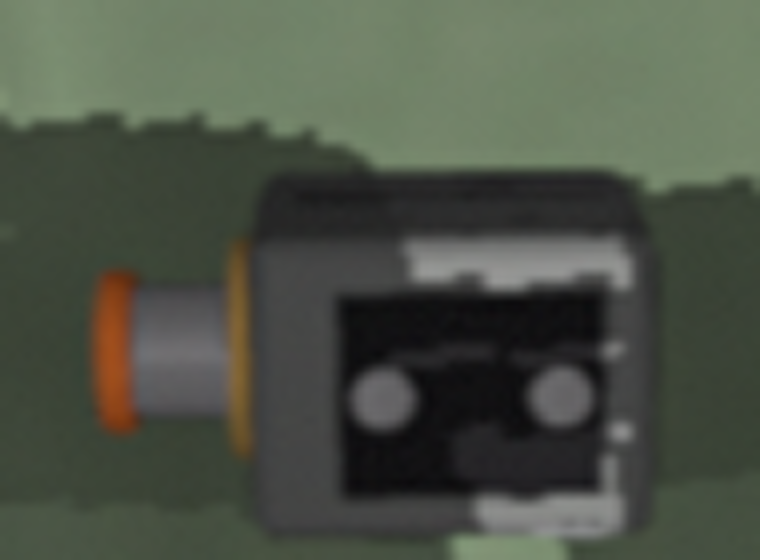

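Run:
```python
from h import *
s=np.load("w7.npz")
fit("wrist",s,[(255,240),(658,237),(652,537),(258,535)],(205,135),8)
X=np.array([.374,-.078,.038])
for b in [(200,232),(192,262),(190,285),(213,240),(208,290),(170,290)]: print(b,at("wrist",b,.03,s).round(3))
```

```text
yaw -8.4 len 0.0444 wid 0.0347 housing [ 0.4576 -0.0005] mid [0.4487 0.0008]
(200, 232) [ 0.392 -0.043  0.03 ]
(192, 262) [ 0.378 -0.074  0.03 ]
(190, 285) [ 0.37 -0.1   0.03]
(213, 240) [ 0.403 -0.053  0.03 ]
(208, 290) [ 0.387 -0.109  0.03 ]
(170, 290) [ 0.349 -0.103  0.03 ]
```

Emit:
{"op": "play_rows", "data": {"plan": [{"slide":[0.02,0,-0.7],"roll":0,"fingers":1},{"slide":[0,0,-1],"roll":0,"fingers":1},{"slide":[0,0,-1],"roll":0,"fingers":1},{"slide":[0,0,-1],"roll":0,"fingers":1},{"slide":[0,0,-0.65],"roll":0,"fingers":1},{"slide":[0,0,-0.15],"roll":0,"fingers":1},{"slide":[0,0,0],"roll":0,"fingers":1},{"slide":[0,0,0],"roll":0,"fingers":-1},{"slide":[0,0,0],"roll":0,"fingers":-1},{"slide":[0,0,0],"roll":0,"fingers":-1},{"slide":[0,0,0],"roll":0,"fingers":-1},{"slide":[0,0,0],"roll":0,"fingers":-1},{"slide":[0,0,0],"roll":0,"fingers":-1},{"slide":[0,0,0],"roll":0,"fingers":-1}], "squeeze": 15}}

```text
t: 11.02
tool_pos: [0.4492, 0.0009, 0.0045]
orientation: [1.316, 1.136, -1.315]
force: [3.3, -0.3, 2.6]
opening: 0.0501
```

```bash
python3 look.py w8
```

```text
11.025 [0.4492 0.0009 0.0045] [ 0.989 -0.146  0.001] [ 3.3 -0.3  2.6] 0.050113433238902785
```

View pics/w8.png

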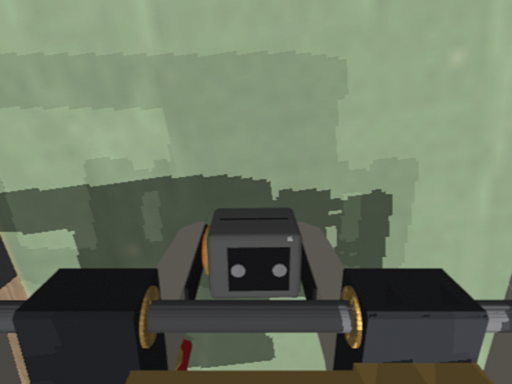

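Emit:
{"op": "play_rows", "data": {"plan": [{"slide":[0,0,0.35],"roll":0,"fingers":-1},{"slide":[0,0,0.35],"roll":0,"fingers":-1},{"slide":[0,0,0],"roll":0,"fingers":-1},{"slide":[0,0,0],"roll":0,"fingers":-1},{"slide":[0,0,0],"roll":0,"fingers":-1},{"slide":[0,0,0],"roll":0,"fingers":-1}]}}

```text
t: 11.82
tool_pos: [0.4483, 0.0011, 0.0248]
orientation: [1.316, 1.137, -1.316]
force: [0.3, 0.4, -1.6]
opening: 0.0503
```

```bash
python3 look.py w9
```

```text
11.825 [0.4483 0.0011 0.0248] [ 0.989 -0.145 -0.001] [ 0.3  0.4 -1.6] 0.050310446640274155
```

View pics/w9.png

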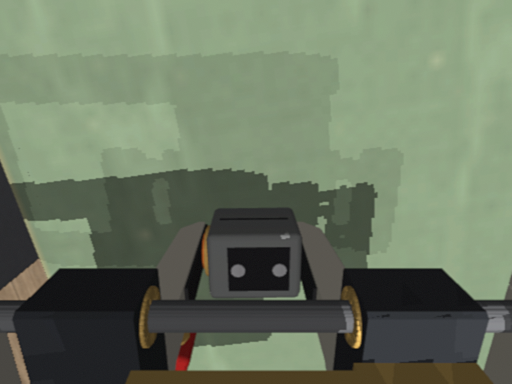

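The middle buffer's plunger is in by about 13.7 mm, so it is soft. I'll lower it and let the plunger out gradually.

Emit:
{"op": "play_rows", "data": {"plan": [{"slide":[0,0,-0.35],"roll":0,"fingers":-1},{"slide":[0,0,-0.25],"roll":0,"fingers":-1},{"slide":[0,0,-0.1],"roll":0,"fingers":-1},{"slide":[0,0,0],"roll":0,"fingers":-1},{"slide":[0,0,0],"roll":0,"fingers":-1},{"slide":[0,0,0],"roll":0,"fingers":0.13},{"slide":[0,0,0],"roll":0,"fingers":0.21},{"slide":[0,0,0],"roll":0,"fingers":0.29},{"slide":[0,0,0],"roll":0,"fingers":0.37},{"slide":[0,0,0],"roll":0,"fingers":0.45},{"slide":[0,0,0],"roll":0,"fingers":1},{"slide":[0,0,0],"roll":0,"fingers":1},{"slide":[0,0,0],"roll":0,"fingers":1},{"slide":[0,0,0],"roll":0,"fingers":1}]}}

```text
t: 13.62
tool_pos: [0.4486, 0.001, 0.0041]
orientation: [1.316, 1.137, -1.316]
force: [-0.2, 0.5, -0.2]
opening: 0.0927
```

```bash
python3 look.py w10
```

```text
13.625 [0.4486 0.001  0.0041] [ 0.989 -0.145 -0.   ] [-0.2  0.5 -0.2] 0.09271986751731032
```

View pics/w10.png

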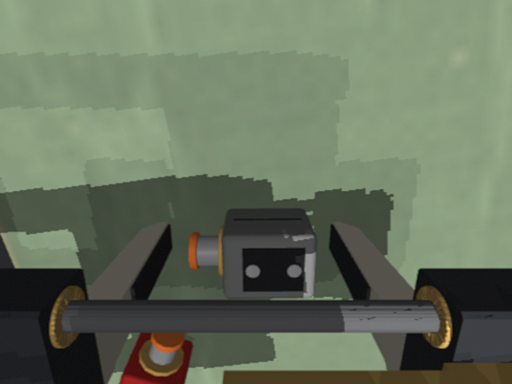

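It is centred again, like the first (tip at 190, back at 314). Next, the right buffer.

Emit:
{"op": "play_rows", "data": {"plan": [{"slide":[0,0,1],"roll":0,"fingers":1},{"slide":[0,0,1],"roll":0,"fingers":1},{"slide":[0,0,1],"roll":0,"fingers":1},{"slide":[-0.1,-1,1],"roll":0.6,"fingers":1},{"slide":[-0.2,-1,0.5],"roll":0.6,"fingers":1},{"slide":[-0.2,-1,0],"roll":0.6,"fingers":1},{"slide":[-0.2,-1,0],"roll":0.6,"fingers":1},{"slide":[-0.1,-1,0],"roll":0.6,"fingers":1},{"slide":[0,-0.55,0],"roll":0.3,"fingers":1},{"slide":[0,0,0],"roll":0,"fingers":1}]}}

```text
t: 14.92
tool_pos: [0.4245, -0.1663, 0.1391]
orientation: [0.976, 1.341, -0.976]
force: [-0.2, -0.5, -0.6]
opening: 0.0932
```

```bash
python3 look.py w11; python3 -c "
import cv2
im=cv2.imread('pics/w11.png'); cv2.imwrite('pics/w11c.png',cv2.resize(im[135:205,205:300],None,fx=8,fy=8,interpolation=2))"
```

```text
14.925 [ 0.4245 -0.1663  0.1391] [ 0.952  0.308 -0.   ] [-0.2 -0.5 -0.6] 0.09323638359065682
```

View pics/w11.png

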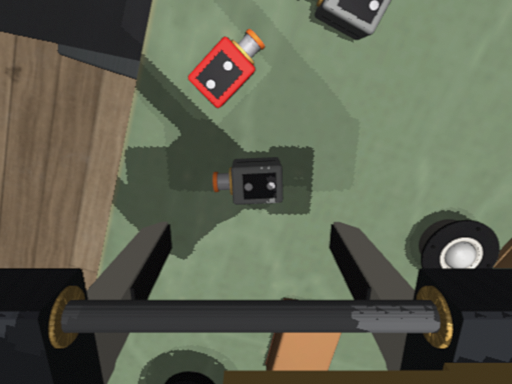

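View pics/w11c.png

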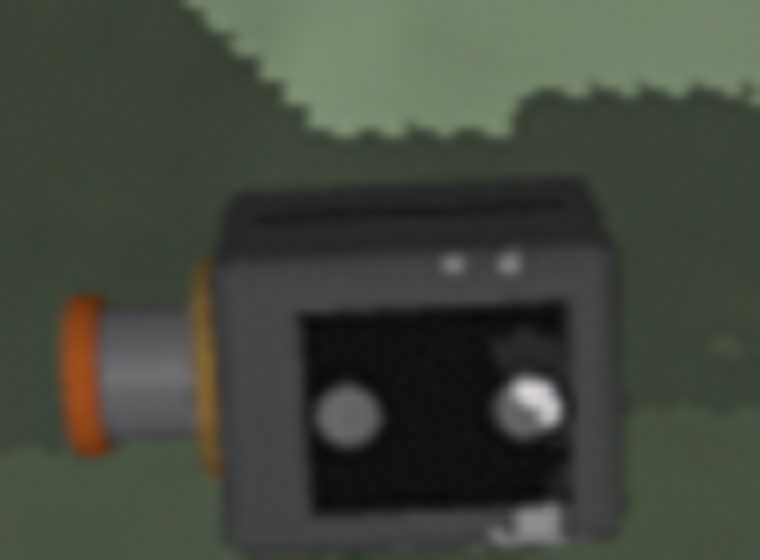

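Run:
```python
from h import *
s=np.load("w11.npz")
fit("wrist",s,[(217,257),(618,246),(625,543),(228,553)],(205,135),8)
```

```text
yaw 19.4 len 0.0445 wid 0.0348 housing [ 0.4302 -0.1656] mid [ 0.4217 -0.1686]
```

Emit:
{"op": "play_rows", "data": {"plan": [{"slide":[-0.09,-0.08,-0.7],"roll":0.19,"fingers":1},{"slide":[0,0,-1],"roll":0,"fingers":1},{"slide":[0,0,-1],"roll":0,"fingers":1},{"slide":[0,0,-1],"roll":0,"fingers":1},{"slide":[0,0,-0.65],"roll":0,"fingers":1},{"slide":[0,0,-0.15],"roll":0,"fingers":1},{"slide":[0,0,0],"roll":0,"fingers":1},{"slide":[0,0,0],"roll":0,"fingers":-1},{"slide":[0,0,0],"roll":0,"fingers":-1},{"slide":[0,0,0],"roll":0,"fingers":-1},{"slide":[0,0,0],"roll":0,"fingers":-1},{"slide":[0,0,0],"roll":0,"fingers":-1},{"slide":[0,0,0],"roll":0,"fingers":-1},{"slide":[0,0,0],"roll":0,"fingers":-1}], "squeeze": 15}}

```text
t: 16.73
tool_pos: [0.4224, -0.1681, 0.0045]
orientation: [0.954, 1.351, -0.954]
force: [1.0, 0.3, 4.3]
opening: 0.054
```

```bash
python3 look.py w12
```

```text
16.725 [ 0.4224 -0.1681  0.0045] [0.942 0.335 0.001] [1.  0.3 4.3] 0.05402503242936699
```

View pics/w12.png

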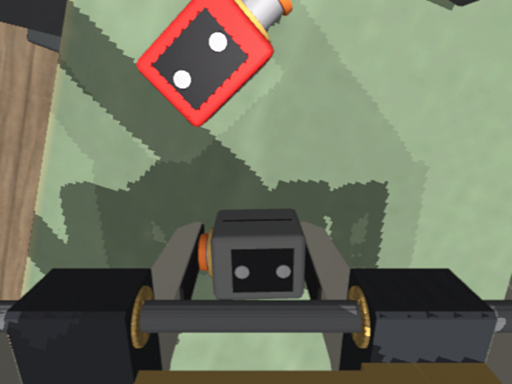

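Emit:
{"op": "play_rows", "data": {"plan": [{"slide":[0,0,0.35],"roll":0,"fingers":-1},{"slide":[0,0,0.35],"roll":0,"fingers":-1},{"slide":[0,0,0],"roll":0,"fingers":-1},{"slide":[0,0,0],"roll":0,"fingers":-1},{"slide":[0,0,0],"roll":0,"fingers":-1},{"slide":[0,0,0],"roll":0,"fingers":-1}]}}

```text
t: 17.52
tool_pos: [0.4217, -0.1677, 0.0248]
orientation: [0.954, 1.352, -0.954]
force: [0.4, 0.4, -1.5]
opening: 0.0532
```

```bash
python3 look.py w13
```

```text
17.525 [ 0.4217 -0.1677  0.0248] [ 0.942  0.335 -0.   ] [ 0.4  0.4 -1.5] 0.05317731534810941
```

View pics/w13.png

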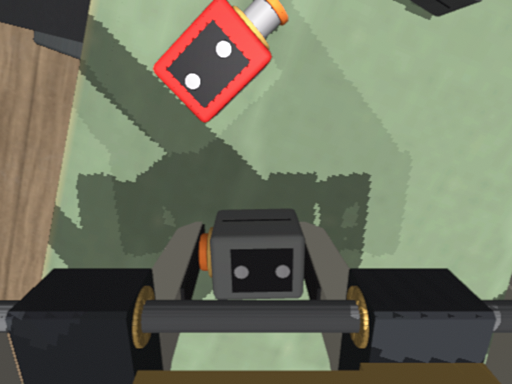

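The right buffer goes in about 10.8 mm, making it the middle one. The left buffer (3.7 mm) is therefore the stiffest. I'll put this one back.

Emit:
{"op": "play_rows", "data": {"plan": [{"slide":[0,0,-0.35],"roll":0,"fingers":-1},{"slide":[0,0,-0.25],"roll":0,"fingers":-1},{"slide":[0,0,-0.1],"roll":0,"fingers":-1},{"slide":[0,0,0],"roll":0,"fingers":-1},{"slide":[0,0,0],"roll":0,"fingers":-1},{"slide":[0,0,0],"roll":0,"fingers":0.21},{"slide":[0,0,0],"roll":0,"fingers":0.29},{"slide":[0,0,0],"roll":0,"fingers":0.37},{"slide":[0,0,0],"roll":0,"fingers":0.45},{"slide":[0,0,0],"roll":0,"fingers":1},{"slide":[0,0,0],"roll":0,"fingers":1},{"slide":[0,0,0],"roll":0,"fingers":1},{"slide":[0,0,0],"roll":0,"fingers":1}]}}

```text
t: 19.2
tool_pos: [0.422, -0.1679, 0.0041]
orientation: [0.954, 1.351, -0.954]
force: [0.6, 0.6, -0.4]
opening: 0.0928
```

```bash
python3 look.py w14
```

```text
19.2 [ 0.422  -0.1679  0.0041] [0.942 0.335 0.   ] [ 0.6  0.6 -0.4] 0.09281541585399017
```

View pics/w14.png

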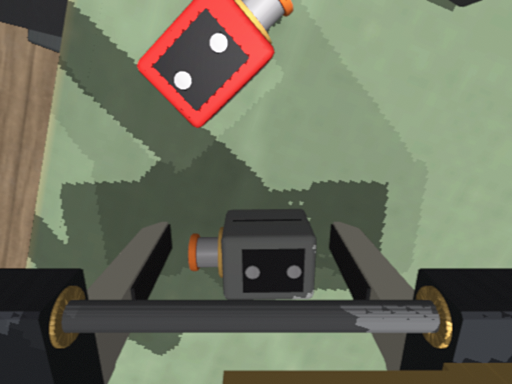

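The buffer is back centred. Before picking I'll take a close look at the wooden nest from directly above.

Emit:
{"op": "play_rows", "data": {"plan": [{"slide":[0,0,1],"roll":0,"fingers":1},{"slide":[0,0,1],"roll":0,"fingers":1},{"slide":[0,0,1],"roll":0,"fingers":1},{"slide":[0.95,0.88,1],"roll":-0.15,"fingers":1},{"slide":[0.95,0.88,1],"roll":-0.15,"fingers":1},{"slide":[0.95,0.88,0.5],"roll":-0.15,"fingers":1},{"slide":[0.95,0.88,0],"roll":-0.15,"fingers":1},{"slide":[0.95,0.88,0],"roll":-0.15,"fingers":1},{"slide":[0.95,0.88,0],"roll":-0.15,"fingers":1},{"slide":[0.95,0.88,0],"roll":-0.15,"fingers":1},{"slide":[0.95,0.88,0],"roll":-0.15,"fingers":1},{"slide":[0,0,0],"roll":0,"fingers":1},{"slide":[0,0,0],"roll":0,"fingers":1}]}}

```text
t: 20.88
tool_pos: [0.6494, 0.0431, 0.1686]
orientation: [1.079, 1.287, -1.081]
force: [-0.1, 0.5, 0.4]
opening: 0.0928
```

```bash
python3 look.py w15 nest_bed; python3 -c "
import cv2
im=cv2.imread('pics/w15.png'); cv2.imwrite('pics/w15c.png',cv2.resize(im[110:230,180:340],None,fx=5,fy=5,interpolation=2))"
```

```text
20.875 [0.6494 0.0431 0.1686] [ 0.985  0.173 -0.001] [-0.1  0.5  0.4] 0.09279257037333544
nest_bed 0.75 [256.8 169.4] [0.6555 0.0438 0.018 ]
nest_bed 0.34 [52.1  2.6] [0.4477 0.164  0.018 ]
```

View pics/w15.png

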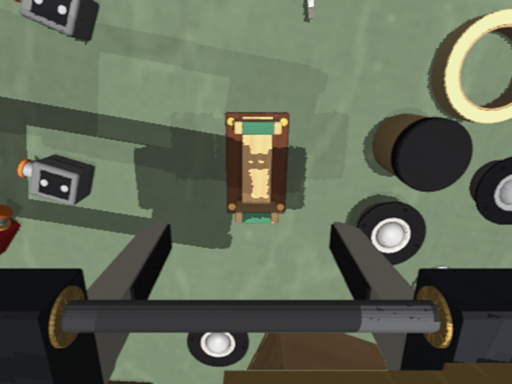

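View pics/w15c.png

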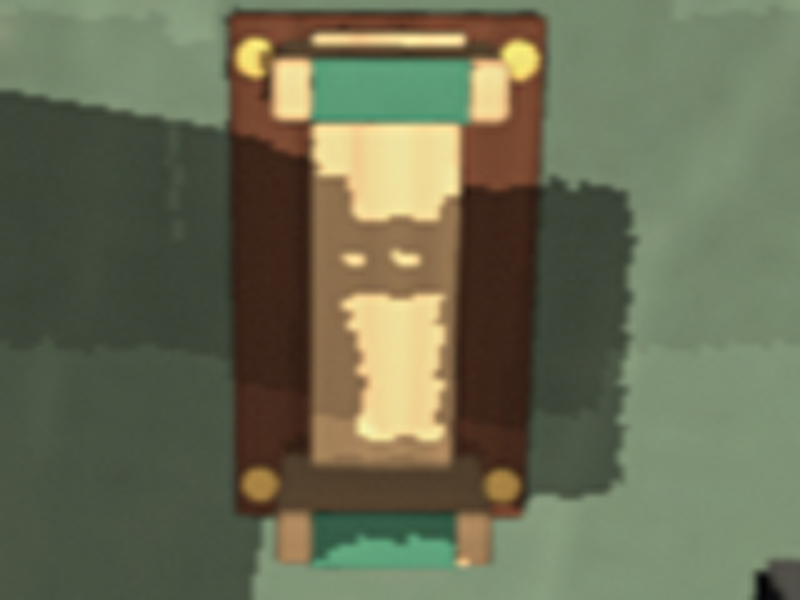

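Run:
```python
from h import *
s=np.load("w15.npz")
g=lambda p,z: at("wrist",(180+(p[0]+.5)/5-.5,110+(p[1]+.5)/5-.5),z,s)
U=[g(p,.044) for p in ((271,123),(510,123))]; D=[g(p,.044) for p in ((277,512),(490,512))]
u=sum(U)/2;d=sum(D)/2;v=u-d
print("stops",((u+d)/2).round(4),np.degrees(np.arctan2(v[1],v[0])).round(2),np.linalg.norm(v).round(4),[np.linalg.norm(x[1]-x[0]).round(4) for x in(U,D)])
B=[g(p,.008) for p in ((230,15),(545,15),(522,515),(238,515))]
c=sum(B)/4;v=(B[0]+B[1]-B[2]-B[3])/2;w=(B[1]+B[2]-B[0]-B[3])/2
print("base",c.round(4),np.degrees(np.arctan2(v[1],v[0])).round(2),np.linalg.norm(v).round(4),np.degrees(np.arctan2(w[1],w[0])).round(2),np.linalg.norm(w).round(4))
C=[g(p,.018) for p in ((312,123),(463,123),(450,465),(312,465))]
# bed edges
print("bed x-centre upper/lower",((C[0]+C[1])/2).round(4),((C[2]+C[3])/2).round(4))
a=np.degrees(np.arctan2(.173,.985));print(a)
```

```text
stops [0.6549 0.0456 0.044 ] 99.31 0.0776 [np.float64(0.0441), np.float64(0.0425)]
base [0.6548 0.0458 0.008 ] 99.43 0.11 9.95 0.0639
bed x-centre upper/lower [0.6492 0.0799 0.018 ] [0.661  0.0072 0.018 ]
9.96151659839747
```

Emit:
{"op": "play_rows", "data": {"plan": [{"slide":[-0.713,0.437,0],"roll":0.94,"fingers":1},{"slide":[-0.713,0.437,0],"roll":0.94,"fingers":1},{"slide":[-0.713,0.437,0],"roll":0.94,"fingers":1},{"slide":[-0.713,0.437,0],"roll":0.94,"fingers":1},{"slide":[-0.713,0.437,0],"roll":0.94,"fingers":1},{"slide":[-0.713,0.437,0],"roll":0.94,"fingers":1},{"slide":[-0.713,0.437,-0.3],"roll":0.94,"fingers":1},{"slide":[-0.713,0.437,-0.4],"roll":0.94,"fingers":1},{"slide":[-0.713,0.437,-0.6],"roll":0.94,"fingers":1},{"slide":[0,0,0],"roll":0,"fingers":1},{"slide":[0,0,0],"roll":0,"fingers":1}]}}

```text
t: 22.35
tool_pos: [0.4582, 0.1608, 0.1311]
orientation: [0.172, 1.562, -0.171]
force: [0.3, -0.1, 0.1]
opening: 0.0931
```

```bash
python3 look.py w16; python3 -c "
import cv2
im=cv2.imread('pics/w16.png'); cv2.imwrite('pics/w16c.png',cv2.resize(im[130:230,190:320],None,fx=6,fy=6,interpolation=2))"
```

```text
22.35 [0.4582 0.1608 0.1311] [0.217 0.976 0.   ] [ 0.3 -0.1  0.1] 0.09307876245950453
```

View pics/w16.png

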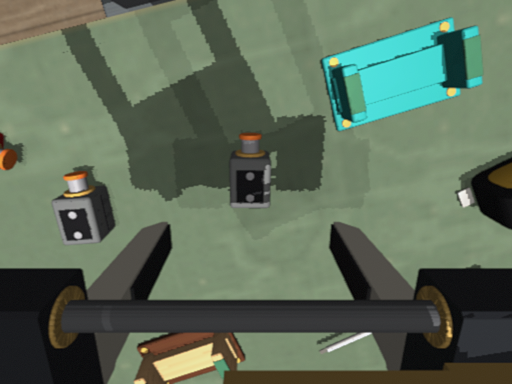

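View pics/w16c.png

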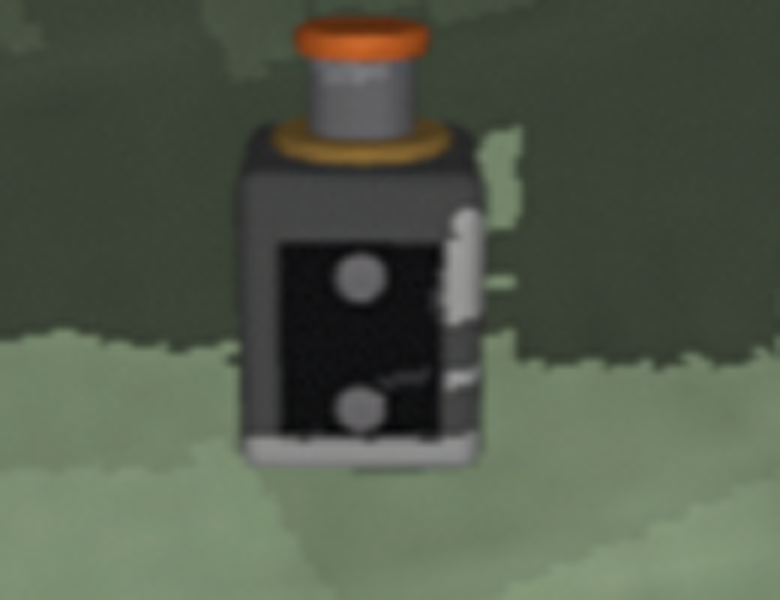

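Run:
```python
from h import *
s=np.load("w16.npz")
fit("wrist",s,[(482,172),(479,466),(246,466),(243,172)],(190,130),6)
```

```text
yaw -12.6 len 0.0444 wid 0.034 housing [0.4549 0.1608] mid [0.4461 0.1628]
```

Emit:
{"op": "play_rows", "data": {"plan": [{"slide":[-0.08,0,-0.6],"roll":0,"fingers":1},{"slide":[0,0,-1],"roll":0,"fingers":1},{"slide":[0,0,-1],"roll":0,"fingers":1},{"slide":[0,0,-1],"roll":0,"fingers":1},{"slide":[0,0,-0.48],"roll":0,"fingers":1},{"slide":[0,0,-0.15],"roll":0,"fingers":1},{"slide":[0,0,0],"roll":0,"fingers":1},{"slide":[0,0,0],"roll":0,"fingers":-1},{"slide":[0,0,0],"roll":0,"fingers":-1},{"slide":[0,0,0],"roll":0,"fingers":-1},{"slide":[0,0,0],"roll":0,"fingers":-1},{"slide":[0,0,0],"roll":0,"fingers":-1},{"slide":[0,0,0],"roll":0,"fingers":-1},{"slide":[0,0,0],"roll":0,"fingers":-1},{"slide":[0,0,0],"roll":0,"fingers":-1}], "squeeze": 25}}

```text
t: 24.28
tool_pos: [0.455, 0.1613, 0.0032]
orientation: [0.169, 1.564, -0.169]
force: [-0.2, -0.4, 0.4]
opening: 0.036
```

```bash
python3 look.py w17
```

```text
24.275 [0.455  0.1613 0.0032] [ 0.214  0.977 -0.   ] [-0.2 -0.4  0.4] 0.03602593003236375
```

View pics/w17.png

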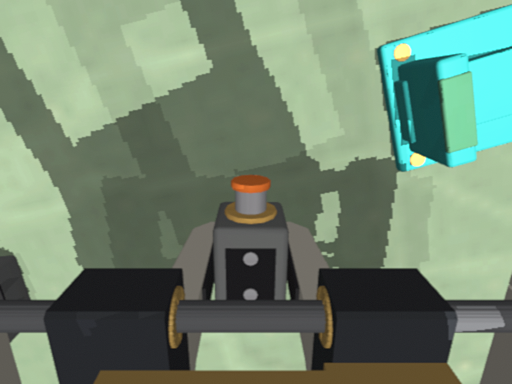

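Run:
```python
from h import *
s=np.load("w17.npz"); im=cv2.imread("pics/w17.png")
cv2.imwrite('pics/w17c.png',cv2.resize(im[160:260,190:310],None,fx=6,fy=6,interpolation=2))
Rm=Rn.from_rotvec(s["orientation"]).as_matrix()
for r in (222,224,226,228):
    P=at("wrist",(250,r),.038,s); print(r,(Rm.T@(P-s["tool_pos"])).round(4))
for z in (.009,.019,.029):
    # tip front plane at housing centre +x offset .041 if tool at housing centre: tool -z direction?
    for dz in (-.041,): 
        T=s["tool_pos"]+Rm@np.array([0,0,dz]); T[2]=z; print("tip pred",proj("wrist",T,s).round(1))
```

```text
222 [-0.0348 -0.0007 -0.0255]
224 [-0.0348 -0.0007 -0.0245]
226 [-0.0348 -0.0007 -0.0235]
228 [-0.0348 -0.0007 -0.0225]
tip pred [251.2 172. ]
tip pred [251.3 177.4]
tip pred [251.4 183.5]
```

View pics/w17c.png

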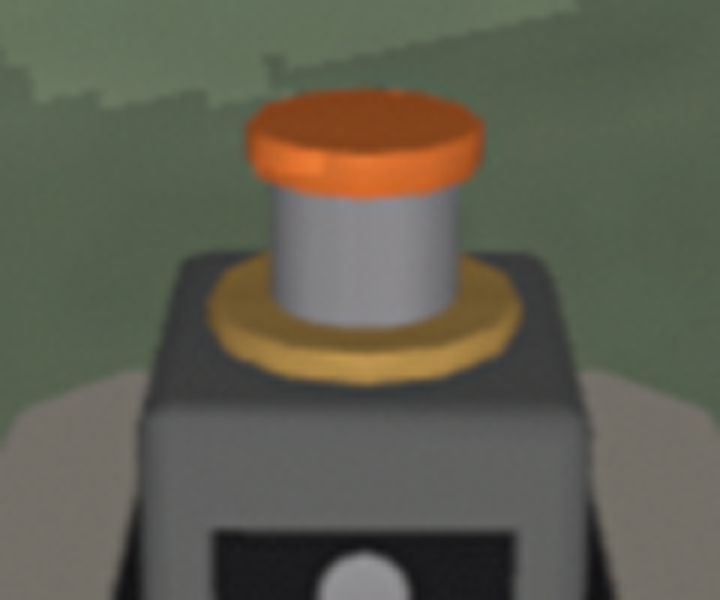

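Emit:
{"op": "play_rows", "data": {"plan": [{"slide":[0,0,0.6],"roll":0,"fingers":-1},{"slide":[0,0,1],"roll":0,"fingers":-1},{"slide":[0,0,1],"roll":0,"fingers":-1},{"slide":[0.746,-0.459,0.9],"roll":-0.946,"fingers":-1},{"slide":[0.746,-0.459,0],"roll":-0.946,"fingers":-1},{"slide":[0.746,-0.459,0],"roll":-0.946,"fingers":-1},{"slide":[0.746,-0.459,0],"roll":-0.946,"fingers":-1},{"slide":[0.746,-0.459,0],"roll":-0.946,"fingers":-1},{"slide":[0.746,-0.459,0],"roll":-0.946,"fingers":-1},{"slide":[0.746,-0.459,0],"roll":-0.946,"fingers":-1},{"slide":[0.746,-0.459,0],"roll":-0.946,"fingers":-1},{"slide":[0.746,-0.459,0],"roll":-0.946,"fingers":-1},{"slide":[0,0,-0.5],"roll":0,"fingers":-1},{"slide":[0,0,0],"roll":0,"fingers":-1},{"slide":[0,0,0],"roll":0,"fingers":-1}]}}

```text
t: 26.2
tool_pos: [0.6554, 0.038, 0.0926]
orientation: [1.084, 1.285, -1.086]
force: [-0.7, 0.2, -1.5]
opening: 0.0358
```

```bash
python3 look.py w18
```

```text
26.2 [0.6554 0.038  0.0926] [ 0.986  0.167 -0.002] [-0.7  0.2 -1.5] 0.03575038800596879
```

View pics/w18.png

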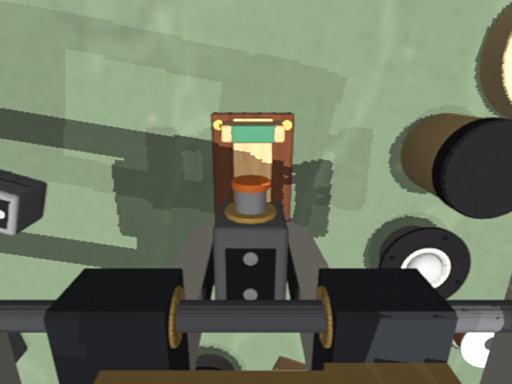

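Run:
```python
from h import *
im=cv2.imread("pics/w18.png")
cv2.imwrite('pics/w18c.png',cv2.resize(im[105:235,195:310],None,fx=5,fy=4.6,interpolation=2) if 0 else cv2.resize(im[105:225,195:310],None,fx=5,fy=5,interpolation=2))
```

```text
(no output)
```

View pics/w18c.png

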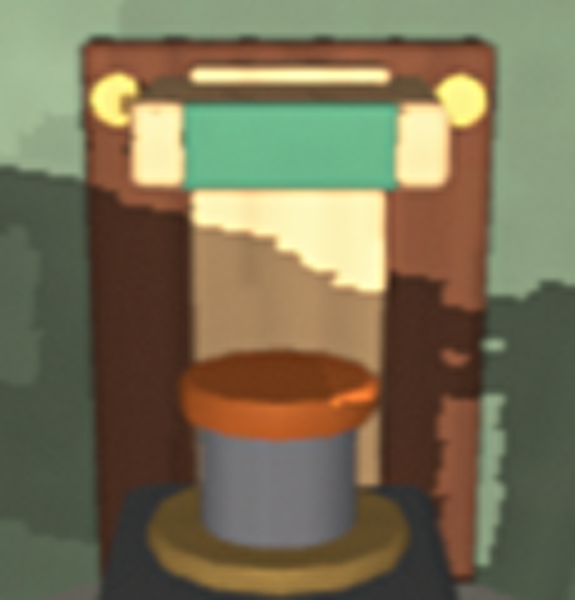

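Run:
```python
from h import *
s=np.load("w18.npz");Rm=Rn.from_rotvec(s["orientation"]).as_matrix()
g=lambda p,z: Rm.T@(at("wrist",(195+(p[0]+.5)/5-.5,105+(p[1]+.5)/5-.5),z,s)-s["tool_pos"])
print("stop inner",g((290,187),.044).round(4)); z0=s["tool_pos"][2]-.0032
print("tip face centre",g((280,380),z0+.019).round(4))
print("tip face top/bot",g((280,352),z0+.009).round(4),g((280,407),z0+.029).round(4))
```

```text
stop inner [ 0.0486  0.0011 -0.0466]
tip face centre [-0.0158 -0.0003 -0.0387]
tip face top/bot [-0.0058 -0.0003 -0.0387] [-0.0258 -0.0003 -0.0391]
```

Emit:
{"op": "play_rows", "data": {"plan": [{"slide":[0.05,0,-0.6],"roll":0,"fingers":-1},{"slide":[0,0,-0.8],"roll":0,"fingers":-1},{"slide":[0,0,-0.5],"roll":0,"fingers":-1},{"slide":[0,0,-0.2],"roll":0,"fingers":-1},{"slide":[0,0,-0.15],"roll":0,"fingers":-1},{"slide":[0,0,0],"roll":0,"fingers":-1},{"slide":[0,0,0],"roll":0,"fingers":-1}]}}

```text
t: 27.12
tool_pos: [0.6585, 0.0374, 0.0266]
orientation: [1.086, 1.282, -1.085]
force: [0.3, 0.0, -1.0]
opening: 0.0359
```

```bash
python3 look.py w19
```

```text
27.125 [0.6585 0.0374 0.0266] [0.986 0.165 0.001] [ 0.3  0.  -1. ] 0.035875585424201724
```

View pics/w19.png

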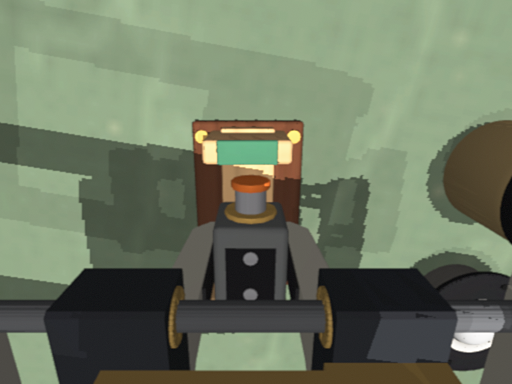

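It is 1.6 mm too far in x (stop centre at column 247, buffer at 250.5). I'll correct that and lower it.

Emit:
{"op": "play_rows", "data": {"plan": [{"slide":[-0.05,0,0],"roll":0,"fingers":-1},{"slide":[0,0,-0.06],"roll":0,"fingers":-1},{"slide":[0,0,0],"roll":0,"fingers":-1},{"slide":[0,0,0],"roll":0,"fingers":-1}]}}

```text
t: 27.68
tool_pos: [0.6564, 0.0374, 0.0239]
orientation: [1.086, 1.283, -1.086]
force: [0.9, -0.0, -1.1]
opening: 0.0358
```

```bash
python3 look.py w20
python3 - <<'E'
from h import *
im=cv2.imread("pics/w20.png")
cv2.imwrite('pics/w20c.png',cv2.resize(im[110:235,180:320],None,fx=4.8,fy=4.8,interpolation=2))
E
```

```text
27.675 [0.6564 0.0374 0.0239] [ 0.986  0.165 -0.   ] [ 0.9 -0.  -1.1] 0.035762837619480896
```

View pics/w20c.png

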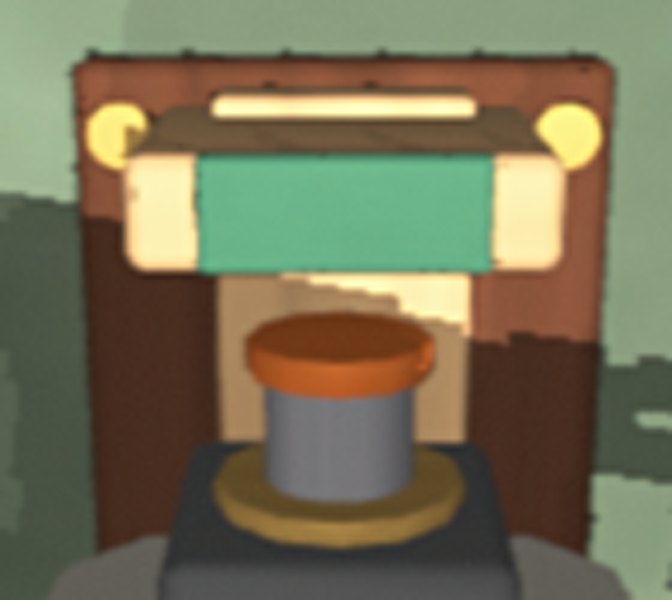

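Centred now: stop 344, bed 344 and plunger 340 in the crop, under half a millimetre off. I'll lower the last 3 mm.

Emit:
{"op": "play_rows", "data": {"plan": [{"slide":[0,0,-0.05],"roll":0,"fingers":-1},{"slide":[0,0,-0.05],"roll":0,"fingers":-1},{"slide":[0,0,0],"roll":0,"fingers":-1},{"slide":[0,0,0],"roll":0,"fingers":-1}]}}

```text
t: 28.22
tool_pos: [0.6566, 0.0374, 0.0213]
orientation: [1.086, 1.283, -1.086]
force: [-1.1, 0.2, 2.8]
opening: 0.0354
```

```bash
python3 look.py w21;  python3 - <<'E'
from h import *
im=robot.read_camera("side"); cv2.imwrite('pics/s21.png',cv2.resize(im[130:250,190:350,::-1],None,fx=5,fy=5,interpolation=2))
E
```

```text
28.225 [0.6566 0.0374 0.0213] [0.986 0.165 0.   ] [-1.1  0.2  2.8] 0.03535969037620073
```

View pics/s21.png

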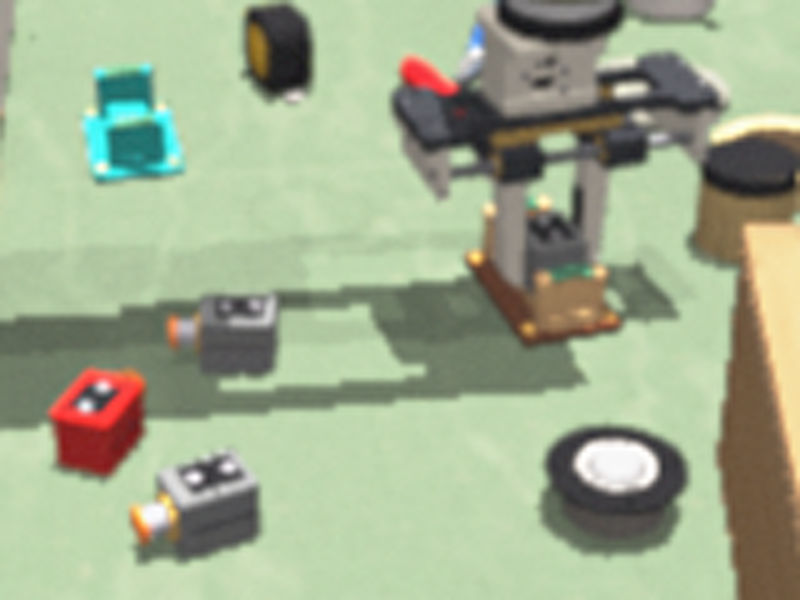

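It is seated: the z force rose by about 4 N. Release and retreat.

Emit:
{"op": "play_rows", "data": {"plan": [{"slide":[0,0,0],"roll":0,"fingers":-0.15},{"slide":[0,0,0],"roll":0,"fingers":0.1},{"slide":[0,0,0],"roll":0,"fingers":0.3},{"slide":[0,0,0],"roll":0,"fingers":0.3},{"slide":[0,0,0],"roll":0,"fingers":0.3},{"slide":[0,0,0.5],"roll":0,"fingers":0.3},{"slide":[0,0,1],"roll":0,"fingers":0.3},{"slide":[0,0,1],"roll":0,"fingers":0.3},{"slide":[0,0,1],"roll":0,"fingers":0.3},{"slide":[0,0,1],"roll":0,"fingers":0.3},{"slide":[0,0,0.8],"roll":0,"fingers":0.3},{"slide":[0,0,0],"roll":0,"fingers":0.3}]}}

```text
t: 29.82
tool_pos: [0.6584, 0.0373, 0.184]
orientation: [1.088, 1.278, -1.082]
force: [0.4, -0.6, -0.6]
opening: 0.0605
```

```bash
python3 look.py w22;  python3 - <<'E'
from h import *
im=robot.read_camera("side"); cv2.imwrite('pics/s22.png',cv2.resize(im[130:250,190:350,::-1],None,fx=5,fy=5,interpolation=2))
im=cv2.imread("pics/w22.png"); cv2.imwrite('pics/w22c.png',cv2.resize(im[110:250,180:340],None,fx=4,fy=4,interpolation=2))
E
```

```text
29.825 [0.6584 0.0373 0.184 ] [0.986 0.165 0.006] [ 0.4 -0.6 -0.6] 0.060529591748846735
```

View pics/s22.png

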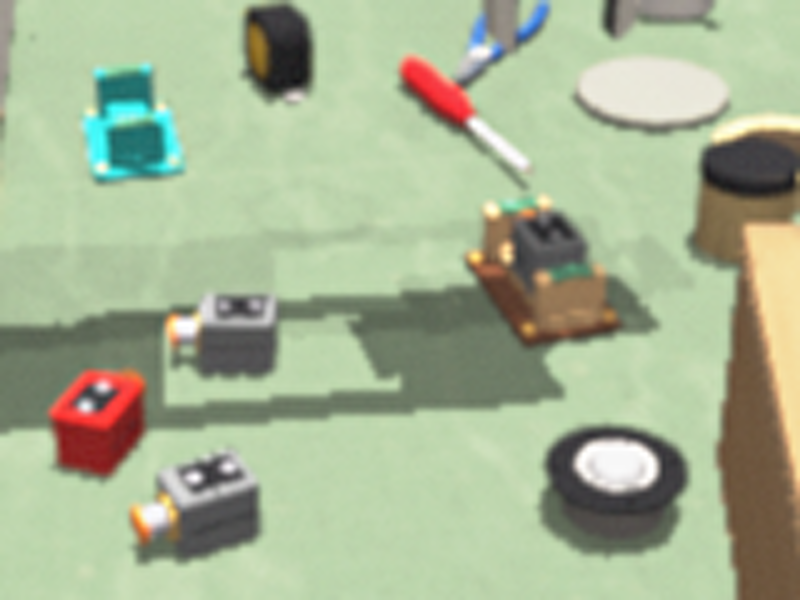

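View pics/w22c.png

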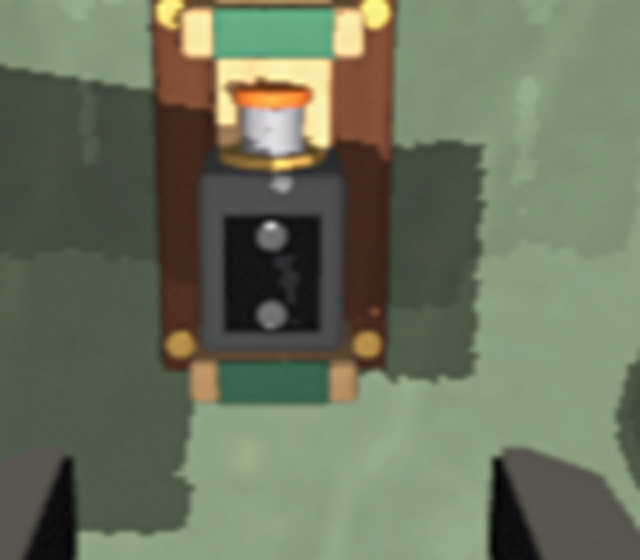

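View pics/w22.png

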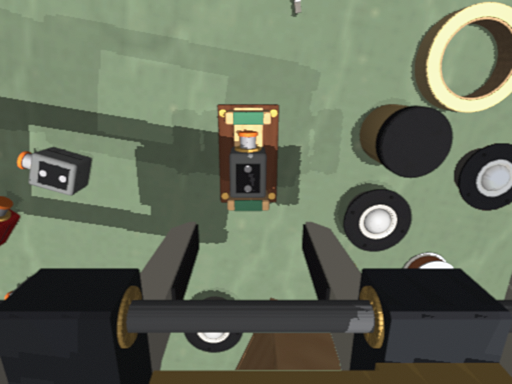

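The stiffest buffer lies flat on the bed between the stops. Last, I'll compare the others with the start picture.

Run:
```python
from h import *
im=robot.read_camera("side")[:,:,::-1].copy(); a=cv2.imread("pics/side0.png")
cv2.imwrite("pics/fin.png",np.vstack([cv2.resize(x[150:250,190:340],None,fx=3,fy=3,interpolation=2) for x in (a,im)]))
g=lambda x:cv2.cvtColor(x,cv2.COLOR_BGR2GRAY)
for n,(x0,y0,x1,y1) in dict(mid=(221,186,250,208),right=(214,221,245,243),red=(199,203,221,224),sand=(265,252,308,298),tweet=(210,285,278,345),tape=(237,129,255,149),turq=(205,145,229,166)).items():
    r=cv2.matchTemplate(g(im)[y0-6:y1+6,x0-6:x1+6],g(a)[y0:y1,x0:x1],cv2.TM_CCOEFF_NORMED);_,m,_,l=cv2.minMaxLoc(r);print(n,round(m,3),(l[0]-6,l[1]-6))
```

```text
mid 0.869 (0, 0)
right 0.996 (0, 0)
red 0.818 (0, 0)
sand 1.0 (0, 0)
tweet 0.999 (0, 0)
tape 0.998 (0, 0)
turq 0.999 (0, 0)
```

View pics/fin.png

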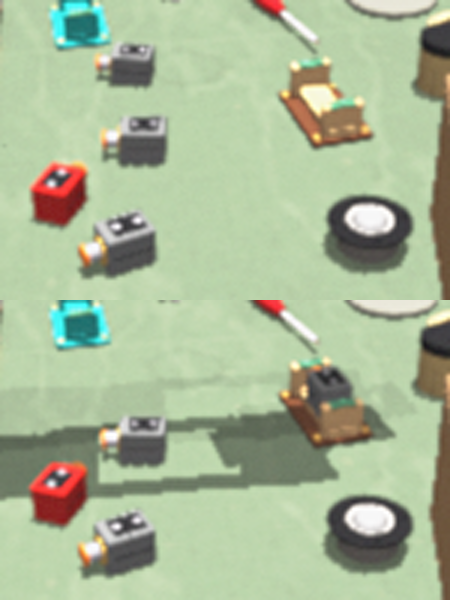

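Nothing else has moved: every shift is 0 px, and the lower match scores on the middle and red pieces come from the arm's shadow. Handing in.

```bash
python3 -c "
from plant import robot
print(robot.close_job())"
```

```text
the job is handed in; nothing more can be done
None
```

The stiffest buffer, the left one, now lies on the bed of the wooden nest between the end stops, and the job is handed in. That was at about 30 s on the robot's clock, well inside the 64 s limit.

I squeezed the three buffers from left to right with 15 N each, lifting each about 20 mm clear before reading the gripper opening:

| Buffer | Plunger went in |
|---|---|
| Left | about 3.7 mm |
| Middle | about 13.7 mm |
| Right | about 10.8 mm |

Each buffer was put back where it lay. I then gripped the left one by its sides and set it on the nest.

- **Placement:** the last wrist and side pictures show it flat on its underside, centred between the stops, with the plunger out and the gripper clear of it.
- **Everything else:** the middle and right buffers, the red and turquoise look-alikes, the sanding block, the tweeter and the tape measure matched the start picture with no shift. The middle buffer and the red look-alike matched less closely (0.87 and 0.82), which I put down to the arm's shadow.
- **Corrections on the way:** one move call was refused because it left out the roll value, so I sent it again. Over the nest the buffer was 1.6 mm off in x, and I corrected that before setting it down.

No check failed at the end.

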